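Open the digestion vessel and put its liner on the balance

TASK

Open the digestion vessel standing in the bench clamp: unscrew its knurled steel cap anticlockwise until the thread lets go, without forcing it, lift the cap clear and stand it, open side down, on the free part of the stainless tray. Then lift the closed white liner straight out of the steel shell and set it down gently, upright, on the middle of the balance pan. Let go of both, drop nothing, and leave everything else on the bench where it is.

Things in the scene. Friction and masses are not known exactly. Their poses are not given: they have to be found in the camera images.
- vessel: Fixed: grey bench clamp (plate 120 x 100 x 12 mm; jaw ring 66 mm across, to 50 mm high) holding the upright steel shell, which cannot turn. Origin: on the shell's axis at bench level; z up. Shell 49 mm across to 60 mm height, above it 42 mm (50 over its coarse right-handed square thread, 8 mm pitch, 69 to 92 mm high); bore 33 mm, rim 94 mm above the origin.
- vessel_mouth (a point): Centre of the shell's rim, 94 mm above the bench.
- cap: Loose, 0.3 kg: knurled steel screw cap, 61 mm across, 48 mm tall, red mark on top along its +x. Origin: centre of its lower open edge, 70 mm above the bench when screwed down (top at 118 mm); z up. Anticlockwise from above it rises 8 mm a turn and lets go after 1.5 turns (9.5 to 9.6 rad), 12 mm higher; turns easily, 1.4 mm axial play. Once free it must rise 32 mm more to clear the liner's lid.
- cap_top (a point): Centre of the cap's top face, 48 mm above the cap's origin.
- liner: Loose, 0.15 kg: closed white PTFE liner in the shell, under the cap at the start. Cup 30 mm across, 64 mm long; rim and lid (fixed to it) 38 mm across, 18 mm high on top; 82 mm tall in all. Origin: centre of its underside; z up. It hangs by the rim on the shell's rim, 1.5 mm clearance in the bore; the lid stands 18 mm proud of the shell. Lifts straight out, 64 mm to clear.
- liner_top (a point): Centre of the liner lid's top, 82 mm above the liner's origin (112 mm above the bench while in the shell).
- tray: Fixed. Stainless tray, 280 mm along its x, 200 mm along its y, rim 14 mm high and 3 mm thick. Origin: centre of its underside; its floor is 3 mm higher. The half towards its +x holds another cap and another liner; the half towards its -x is free.
- balance: Fixed. Cream precision balance, 300 x 200 mm, housing 60 mm high, round steel pan 130 mm across. Origin: on the bench under the pan's centre. The housing reaches 200 mm towards its own -x (display) and 100 mm towards +x.
- pan (a point): Centre of the balance pan's top, 85 mm above the bench.
- balance_pan (a joint): How far the balance pan is pressed down, m: 0 at rest and under the liner's weight; it gives way on a stiff spring above 2 N (6 N per mm) to a stop at 0.004.
- other_cap: Bystander, loose: a cap of the same kind standing open side down at the tray's +x, +y corner; origin at the centre of its lower edge.
- other_liner: Bystander, loose: a closed liner of the same kind standing at the tray's +x, -y corner; origin under its cup.
- other_vessel: Bystander, loose: a second, closed digestion vessel, 61 mm across, 103 mm tall, standing at the far side of the bench; origin under it.
- amber_bottle: Bystander, loose: amber bottle, blue cap, 68 mm diameter, 150 mm tall; origin under it.
- beaker: Bystander, loose: glass beaker, 60 mm diameter, 80 mm tall; origin under it.
- sample_jar: Bystander, loose: white sample jar, blue lid, 56 mm diameter, 70 mm tall; origin under it.
Not all that is in view belongs to the job. Leave any brown or yellow look-alike of the cap alone.

How it is judged:
By the outcome, as a careful person would: the job done as asked, in the order asked, and still so for the second after the job is handed in, with the robot touching nothing.
It also fails if it takes over 72 s, if anything falls off the work surface, if the arm or the gripper's body presses on something with over 40 N, if the wrist force passes 120 N, or if a joint passes its speed limit or range.

ROBOT

A 6-joint arm with a two-finger parallel gripper is mounted at the origin on the work surface. World frame = base frame: x ahead of the robot, y to its left, z up, the work surface at z = 0. Lengths are in m, angles in rad, forces in N, time in s.
With the tool pointing down it reaches from about 0.275 to 0.825 m from the base axis. Payload 4.9 kg.
Tool frame: the origin (TCP) lies midway between the tips of the shut fingers; the grasp point (between the pads) lies 19 mm behind it (bot.grip_depth is the distance from the TCP to the grasp point, in m); z points along the fingers, y is the line along which they close (so a half turn about z gives the same grasp; the last joint's range is limited). The gripper opens to 85 mm and grips with 20 to 120 N. Pads are 22 mm wide; open, the fingers measure 114 mm over their backs; the gripper's body (76 mm by 85 mm) begins 54 mm behind the grasp point. The pads swing forward as they close: fully open they stand 13 mm farther back than shut.
Start: joints at [-1.357, 0.326, -0.193, 1.052, 0, 1.437], TCP at [0.187, -0.517, 0.231] pointing down, gripper open.
Joint ranges: [-2.65, 2.65], [-0.97, 1.79], [-1.3, 1.35], [-1.93, 2.1], [-1.47, 1.37], [-3.14, 3.14]. Speed limits (rad/s): [2.57, 2.57, 3.14, 3.14, 3.14, 3.14].

INTERFACE

Orientations are given as a unit quaternion [w, x, y, z].
In Python, from cell import bot gives the robot as it stands. Calls block until the motion is done:
- bot.move_pose(position, orientation): joint-space move of the TCP to a pose.
- bot.move_linear(position, speed=0.15, rotation=None, until_force=None): straight line of the TCP; rotation=None keeps the orientation; speed is the mean speed in m/s. With until_force (N) it stops when the force on the tool has changed by that much, and returns True; else False.
- bot.goto_joints(angles): joint-space move.
- bot.set_gripper(opening, grasp_force=None): opening from 0.0 (shut) to 1.0 (fully open); grasp_force is the grip in N (None keeps the last); returns when the fingers have stopped.
- bot.wait(seconds).
- bot.solve_ik(position, orientation): joint angles nearest the present ones, or None.
- bot.camera(name): name is "side" or "top" or "wrist"; returns the picture (420x560x3 uint8, red, green, blue); there is no depth.
- bot.calibration(name): a dict with "mtx" (3x3 intrinsics, pixels), "extrinsics" (4x4, takes a point from world to camera coordinates); the wrist camera has in their place "hand_eye" (4x4, takes a point from camera to tool coordinates, whose origin is the TCP and whose axes are the flange's). Camera axes: x right, y down, z forward; pixel columns grow to the right and rows downward; lengths in m; the calibration is good to about 2 mm. A picture is of the moment at which its call begins: read the wrist's pose just before it. calibration takes no time and is no camera call.
A pose or a line that the arm cannot do raises bot.PlanningError and nothing moves.
- bot.close_job(): hands the job in; it is judged then, once.
Trained networks look in the newest picture that a camera, given by its name, has taken for a name from the list of things; names that differ only in an ending like _2 or _b are one class to them, and where a whole thing is asked for, a point or a joint stands for the part that bears it (a point fixed in the world has none). Each returns a list of dicts, best first, with "confidence" (0 to 1); they miss things now and then, are a little off and sometimes report something else, mostly with a low value. They report only what shows in the picture. A call takes as long as a camera call. They do not tell look-alikes from the thing itself.
- bot.search_frame(camera, thing): "bbox" ([left, top, width, height] in pixels, round what is visible of it).
Readings, each from a call of its own:
- bot.read_clock(): time.
- bot.read_joint_positions(): joint angles.
- bot.read_joint_vel(): joint speeds.
- bot.read_joint_efforts(): joint torques, N m.
- bot.read_position(): TCP position.
- bot.read_tool_rot(): TCP orientation.
- bot.read_ft_force(): force on the tool from outside, world axes, zero at the start.
- bot.read_moment(): the same for the moment, N m.
- bot.read_gripper_width(): opening from 0.0 (shut) to 1.0 (fully open).
- bot.read_finger_force(): force on a finger pad.
Only numpy, scipy, OpenCV 4.12 (cv2) and the standard library are available. Lean on these libraries where they do the work, as an engineer would, in place of code of your own. Each camera call takes 0.05 s, during which the arm holds its last target. There are 200 camera calls.

## Working session

There is one attempt and no reset: what is moved stays moved. The work goes in short steps, each a Python script; the robot and the scene stay as the last script left them, time stands still between calls to the robot, and variables do not carry over. Pictures are saved under pics/ and viewed, at most 10 in all, crops included, and the job is handed in when it is done.

```bash
mkdir -p pics; ls; cat > h.py <<'E'
import numpy as np, cv2
from cell import bot
from scipy.spatial.transform import Rotation as R
def snap(cam,fn):
    im=bot.camera(cam); cv2.imwrite('pics/'+fn,im[...,::-1]); return im
def ray(cam,u,v,pose=None):
    c=bot.calibration(cam); K=np.array(c['mtx'])
    d=np.linalg.inv(K)@[u,v,1]
    if 'extrinsics' in c:
        T=np.linalg.inv(np.array(c['extrinsics']))
    else:
        T=pose@np.array(c['hand_eye'])
    return T[:3,3],T[:3,:3]@d
def at_z(cam,u,v,z,pose=None):
    o,d=ray(cam,u,v,pose); return o+d*(z-o[2])/d[2]
def pose():
    q=bot.read_tool_rot(); T=np.eye(4); T[:3,:3]=R.from_quat([q[1],q[2],q[3],q[0]]).as_matrix(); T[:3,3]=bot.read_position(); return T
def down(yaw):
    # tool z down; tool y axis at angle yaw from world x
    y=np.array([np.cos(yaw),np.sin(yaw),0]); z=np.array([0,0,-1.]); x=np.cross(y,z)
    q=R.from_matrix(np.c_[x,y,z]).as_quat(); return [q[3],q[0],q[1],q[2]]
E
python3 - <<'E'
from h import *
for c in ('top','side'):
    snap(c,c+'1.png')
    for t in ['vessel','cap','liner','tray','balance','pan','other_cap','other_liner','other_vessel','amber_bottle','beaker','sample_jar']:
        r=bot.search_frame(c,t)
        print(c,t,[(np.round(x['bbox']).astype(int).tolist(),round(x['confidence'],2)) for x in r[:3]])
print(bot.read_clock(),bot.read_tool_rot(),bot.calibration('wrist')['hand_eye'])
E
```

```text
pics
top vessel [([255, 235, 56, 42], 0.75)]
top cap [([214, 282, 30, 30], 0.95), ([293, 185, 25, 23], 0.75), ([273, 241, 24, 29], 0.56)]
top liner []
top tray [([97, 232, 95, 131], 0.73)]
top balance [([378, 237, 123, 153], 0.95)]
top pan [([411, 260, 63, 59], 0.69)]
top other_cap [([107, 247, 30, 25], 0.94)]
top other_liner [([150, 248, 24, 18], 0.87)]
top other_vessel [([246, 140, 32, 36], 0.63), ([148, 245, 26, 21], 0.53)]
top amber_bottle [([138, 154, 42, 32], 0.97)]
top beaker [([196, 153, 27, 24], 0.69), ([386, 150, 36, 29], 0.64), ([267, 241, 32, 29], 0.45)]
top sample_jar [([197, 152, 27, 30], 0.86), ([244, 140, 30, 34], 0.51)]
side vessel [([294, 224, 47, 47], 0.62)]
side cap [([335, 273, 29, 38], 0.95), ([258, 201, 27, 28], 0.84), ([309, 206, 23, 31], 0.77)]
side liner []
side tray [([249, 316, 152, 103], 0.84), ([305, 208, 29, 30], 0.41)]
side balance [([330, 124, 115, 66], 0.87)]
side pan [([348, 122, 43, 33], 0.78), ([259, 132, 19, 36], 0.2)]
side other_cap [([272, 359, 30, 41], 0.79)]
side other_liner [([282, 317, 24, 28], 0.68), ([185, 280, 36, 60], 0.51)]
side other_vessel [([215, 209, 28, 45], 0.65)]
side amber_bottle [([185, 282, 38, 59], 0.62), ([293, 225, 45, 47], 0.47)]
side beaker [([258, 133, 20, 32], 0.86), ([296, 226, 43, 43], 0.22)]
side sample_jar [([207, 256, 27, 36], 0.65)]
1.3 [ 1.31602169e-07  9.84919729e-01  1.73011927e-01 -4.62408745e-06] [[-4.63748047e-04 -9.55477802e-01 -2.95062628e-01  7.45383556e-02]
 [ 9.99999571e-01 -6.79656051e-04  6.29183109e-04 -1.09856956e-03]
 [-8.01711594e-04 -2.95062209e-01  9.55477708e-01 -1.41562022e-01]
 [ 0.00000000e+00  0.00000000e+00  0.00000000e+00  1.00000000e+00]]
```

View pics/top1.png

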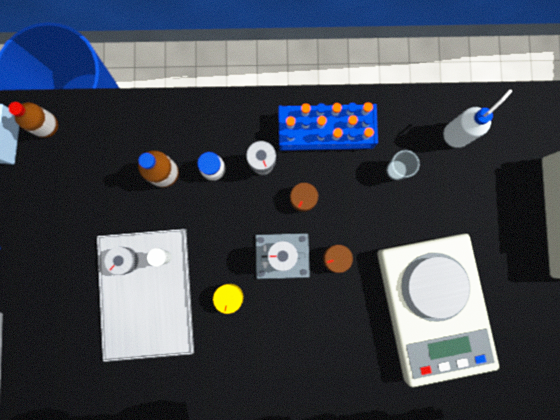

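View pics/side1.png

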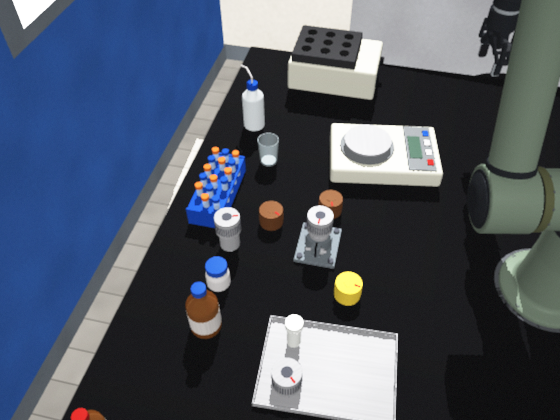

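The top view shows the steel cap in the clamp at about (283,256), with its red mark pointing left. Brown look-alikes are at (338,259) and (304,197), and a yellow one at (228,298). The tray's free half is the lower one, around (147,320), and the pan centre is at about (436,287). The side view agrees, with the cap at (320,218).

```bash
python3 - <<'E'
from h import *
def tri(a,b):
    (o1,d1),(o2,d2)=ray('top',*a),ray('side',*b)
    A=np.c_[d1,-d2]; s=np.linalg.lstsq(A,o2-o1,rcond=None)[0]
    p,q=o1+s[0]*d1,o2+s[1]*d2; return np.round((p+q)/2,4),np.round(np.linalg.norm(p-q),4)
print('cap',at_z('top',283,256,.118),at_z('side',320,214,.118),tri((283,256),(320,214)))
print('pan',at_z('top',436,287,.085),at_z('side',367,143,.085))
for p in [(97,236),(186,230),(193,354),(104,361)]: print('tray',at_z('top',*p,.014))
print('tray side',[at_z('side',*p,.014) for p in [(270,318),(398,331)]])
for n,p,z in [('brown',(338,259),.048),('brown2',(304,197),.048),('yellow',(228,298),.048),('ocap',(119,260),.05),('oliner',(156,257),.085)]: print(n,at_z('top',*p,z))
E
```

```text
cap [ 0.54073596 -0.00104294  0.118     ] [ 0.54459025 -0.00203896  0.118     ] (array([ 0.5426, -0.0008,  0.1197]), np.float64(0.0037))
pan [ 0.46856805 -0.32411624  0.085     ] [ 0.47056824 -0.31298866  0.085     ]
tray [0.59477862 0.42176902 0.014     ]
tray [0.60437487 0.21893124 0.014     ]
tray [0.32652075 0.20400136 0.014     ]
tray [0.3155837  0.40228582 0.014     ]
tray side [array([0.60775122, 0.23079468, 0.014     ]), array([0.33023088, 0.20000115, 0.014     ])]
brown [ 0.53153374 -0.12268825  0.048     ]
brown2 [ 0.67078546 -0.05102444  0.048     ]
yellow [0.45159903 0.12072398 0.048     ]
ocap [0.53930735 0.35877075 0.05      ]
oliner [0.54412924 0.26842602 0.085     ]
```

```bash
python3 - <<'E'
from h import *
P=[.542,-.001,.23]
for yaw in (np.pi/2,-np.pi/2,0,.3): print(yaw,np.round(bot.solve_ik(P,down(yaw)),3))
bot.move_pose(P,down(np.pi/2))
T=pose(); print(T.round(4),np.round(bot.read_joint_positions(),3))
im=snap('wrist','w1.png')
for t in ('cap','vessel'):
    for x in bot.search_frame('wrist',t)[:2]:
        b=x['bbox']; print(t,np.round(b),x['confidence'],at_z('wrist',b[0]+b[2]/2,b[1]+b[3]/2,.118,T))
print(bot.read_clock())
E
```

```text
1.5707963267948966 [-0.138  0.312 -0.216  1.043  0.    -0.138]
-1.5707963267948966 [-0.138  0.312 -0.216  1.043  0.     3.004]
0 [-0.138  0.312 -0.216  1.043  0.     1.433]
0.3 [-0.138  0.312 -0.216  1.043  0.     1.133]
[[-1.00e+00  1.40e-03 -0.00e+00  5.42e-01]
 [ 1.40e-03  1.00e+00 -2.00e-04 -1.70e-03]
 [ 0.00e+00 -2.00e-04 -1.00e+00  2.30e-01]
 [ 0.00e+00  0.00e+00  0.00e+00  1.00e+00]] [-0.139  0.312 -0.216  1.043 -0.    -0.138]
cap [211. 253.  54.  68.] 0.89 [ 0.61569487 -0.03795671  0.118     ]
cap [127. 145.  72.  63.] 0.63 [ 0.51573273 -0.09387309  0.118     ]
vessel [225. 134. 107.  91.] 0.77 [ 0.51799265 -0.00162586  0.118     ]
3.6833
```

View pics/w1.png

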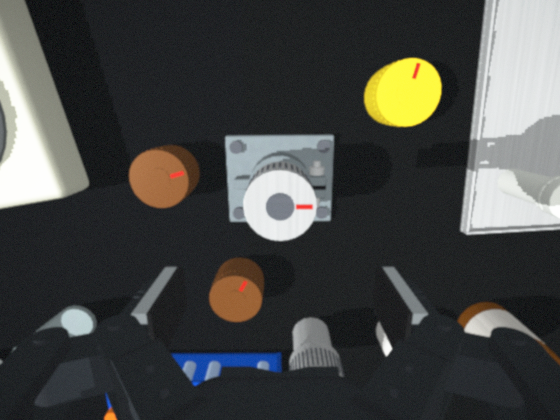

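The wrist view shows the top face of the steel cap as a circle centred at about (280,204), radius 37, with the red mark pointing right (−y). The space around it is free enough for the fingers.

```bash
python3 - <<'E'
from h import *
T=pose(); im=bot.camera('wrist')
g=cv2.cvtColor(im,cv2.COLOR_RGB2GRAY); m=np.zeros_like(g); m[155:250,235:330]=255
m=cv2.inRange(g,185,255)&m
cs=cv2.findContours(m,cv2.RETR_EXTERNAL,cv2.CHAIN_APPROX_NONE)[0]; c=max(cs,key=cv2.contourArea)
(u,v),r=cv2.minEnclosingCircle(c); print(u,v,r)
p=at_z('wrist',u,v,.118,T); q=at_z('wrist',280.5,204,.118,T); print(p,q, 'diam',np.linalg.norm(at_z('wrist',u+r,v,.118,T)-at_z('wrist',u-r,v,.118,T)))
E
```

```text
278.907470703125 205.34750366210938 37.63182067871094
[ 0.53991965 -0.00143915  0.118     ] [ 5.38771038e-01 -1.31285186e-04  1.18000000e-01] diam 0.06177630856216075
```

```bash
cat >> h.py <<'E'
def st(s):
    T=pose(); print(s,'p',T[:3,3].round(4),'q6',round(bot.read_joint_positions()[5],3),'F',np.round(bot.read_ft_force(),1),'M',np.round(bot.read_moment(),2),'w',round(bot.read_gripper_width(),3),'ff',round(float(np.max(bot.read_finger_force())),1),'t',bot.read_clock())
def turn(p,q6,n=1):
    """move to position p (tool down) with last joint q6, others synchronised"""
    T=pose(); q=R.from_matrix(T[:3,:3]).as_quat()
    j=np.array(bot.solve_ik(p,[q[3],*q[:3]])); j[5]=q6; bot.goto_joints(j)
E
python3 - <<'E'
from h import *
C=[.5405,-.001]
turn(C+[.19],2.5); st('above')
bot.move_linear(C+[.076],speed=.1,until_force=8); st('down')
bot.set_gripper(0.55,grasp_force=40); st('gripped')
E
```

```text
above p [ 0.5405 -0.001   0.19  ] q6 2.5 F [-0.8  0.7  0.2] M [-0.01  0.05  0.01] w 1.001 ff 0.0 t 5.9833
down p [ 0.5411 -0.0011  0.0766] q6 2.5 F [ 0.6 -0.4  1.1] M [-0.01 -0.01 -0.  ] w 0.999 ff 0.0 t 7.275
gripped p [ 0.5411 -0.0013  0.0768] q6 2.5 F [-1.4 -0.2  5.6] M [-0.21  0.18 -0.02] w 0.706 ff 42.5 t 7.625
```

```bash
python3 - <<'E'
from h import *
C=[.5410,-.001]; z0=.0768; k=.008/(2*np.pi)
turn(C+[z0+2.5*k],0.0); st('s1')
turn(C+[z0+5*k],-2.5); st('s2')
snap('wrist','w2.png')
E
```

```text
s1 p [ 0.541  -0.001   0.0798] q6 0.0 F [ 1.5 -1.3 -5.3] M [-0.11 -0.3  -0.  ] w 0.702 ff 44.0 t 9.7667
s2 p [ 0.5408 -0.0009  0.0831] q6 -2.5 F [-0.5 -0.2 -3. ] M [ 0.   -0.02  0.01] w 0.706 ff 44.2 t 11.9083
```

View pics/w2.png

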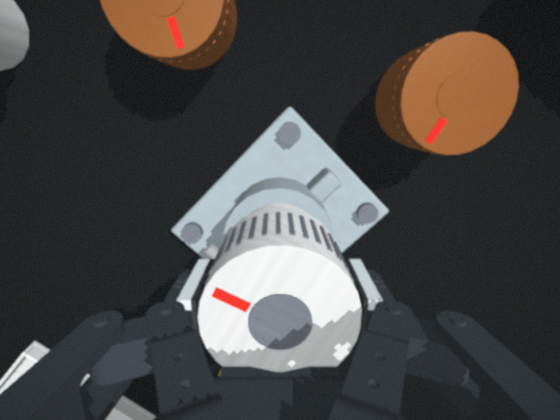

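The red mark has moved about 5 rad, so the cap is turning with the gripper and not slipping. Next I regrip for the second stroke.

```bash
python3 - <<'E'
from h import *
C=[.5408,-.001]; k=.008/(2*np.pi); z1=.0831
bot.set_gripper(1.0); st('open')
turn(C+[z1],2.5); 
bot.set_gripper(.55,grasp_force=40); st('regrip')
z1=pose()[2,3]
turn(C+[z1+4.2*k],-1.7); st('s3')
turn(C+[z1+4.9*k+.001],-2.4); st('s4')
hit=bot.move_linear(C+[z1+4.9*k+.008],speed=.02,until_force=12); st('lift %s'%hit)
E
```

```text
open p [ 0.5413 -0.0011  0.0835] q6 -2.5 F [ 0.3  0.6 -0.1] M [-0.04  0.   -0.03] w 1.001 ff 0.0 t 12.3333
regrip p [ 0.5412 -0.0011  0.0835] q6 2.5 F [-0.1 -0.3  3. ] M [-0.05 -0.01 -0.02] w 0.705 ff 42.6 t 16.8083
s3 p [ 0.5409 -0.001   0.0888] q6 -1.7 F [1.6 1.3 2.1] M [ 0.05 -0.28 -0.08] w 0.702 ff 43.6 t 20.3
s4 p [ 0.5398 -0.0008  0.09  ] q6 -2.399 F [-0.1  0.7 -3.4] M [-0.02  0.01  0.05] w 0.705 ff 43.7 t 21.0083
lift False p [ 0.5409 -0.001   0.0979] q6 -2.4 F [-0.3  0.4 -3.1] M [0.   0.   0.02] w 0.697 ff 43.8 t 21.5083
```

```bash
python3 - <<'E'
from h import *
bot.move_linear([.541,-.001,.19],speed=.12); st('up')
snap('side','s2.png')
D=[.39,.308]
turn(D+[.19],-1.6)
bot.move_linear(D+[.03],speed=.15); st('near')
hit=bot.move_linear(D+[.004],speed=.015,until_force=4); st('down %s'%hit)
E
```

```text
up p [ 0.5404 -0.0009  0.1892] q6 -2.4 F [ 0.1  0.1 -3.3] M [0.03 0.02 0.01] w 0.703 ff 43.8 t 22.425
near p [0.3908 0.3083 0.0307] q6 -1.6 F [-0.8  0.8 -3.2] M [ 0.   -0.04 -0.02] w 0.698 ff 43.8 t 24.9917
down True p [0.39   0.3079 0.0118] q6 -1.6 F [ 0.5 -0.3  5. ] M [-0.09  0.18 -0.  ] w 0.704 ff 44.4 t 26.1417
```

View pics/s2.png

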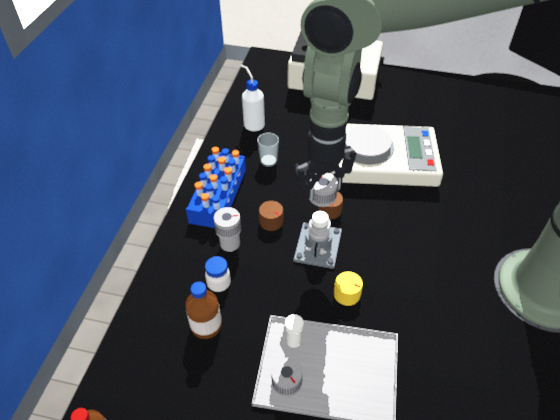

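The side view confirms the cap came away and the white liner is still in the shell. Next I release the cap on the tray, back off, and look at the pan with the wrist camera.

```bash
python3 - <<'E'
from h import *
bot.set_gripper(.80); bot.set_gripper(1.0); st('rel')
bot.move_linear([.39,.308,.10],speed=.08); bot.move_linear([.39,.308,.22],speed=.2)
a=snap('wrist','w3.png')
turn([.469,-.318,.26],0.4); T=pose(); st('pan')
b=snap('wrist','w4.png')
for x in bot.search_frame('wrist','pan')[:2]: print(np.round(x['bbox']),x['confidence'])
np.save('Tpan.npy',T)
cv2.imwrite('pics/ab.png',np.hstack([cv2.resize(a,(400,300)),cv2.resize(b,(400,300))])[...,::-1])
E
```

```text
rel p [0.3888 0.3073 0.0108] q6 -1.6 F [ 0.3  0.2 -0. ] M [ 0.    0.02 -0.01] w 1.0 ff 0.0 t 26.7083
pan p [ 0.4693 -0.3173  0.2599] q6 0.4 F [ 0.2  0.2 -0.4] M [ 0.04 -0.    0.03] w 0.997 ff 0.0 t 31.0333
[215. 137. 120. 125.] 0.78
[464.   2.  33.   8.] 0.39
```

View pics/ab.png

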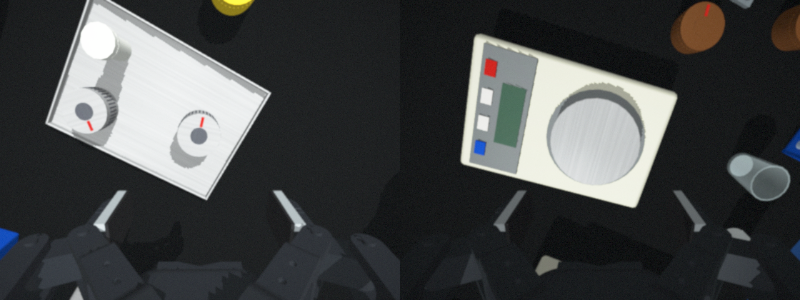

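The left picture shows the cap standing upright on the free half of the tray. The right one shows the pan disc at about (273,192) in full-size pixels, radius about 66.

```bash
python3 - <<'E'
from h import *
T=np.load('Tpan.npy'); im=cv2.imread('pics/w4.png'); hsv=cv2.cvtColor(im,cv2.COLOR_BGR2HSV)
m=cv2.inRange(hsv,(0,0,135),(180,22,235)); n=np.zeros_like(m); cv2.circle(n,(273,192),80,255,-1)
m=cv2.morphologyEx(m&n,cv2.MORPH_OPEN,np.ones((5,5)))
c=max(cv2.findContours(m,cv2.RETR_EXTERNAL,cv2.CHAIN_APPROX_NONE)[0],key=cv2.contourArea)
e=cv2.fitEllipse(c); print(e)
for uv in (e[0],(273,192)): print(at_z('wrist',*uv,.085,T))
r=66; print(np.linalg.norm(at_z('wrist',273+r,192,.085,T)-at_z('wrist',273-r,192,.085,T)))
L=[.541,-.001]
turn(L+[.18],0.0)
bot.move_linear(L+[.096],speed=.1,until_force=6); st('down')
bot.set_gripper(.3,grasp_force=35); st('grip')
E
```

```text
((271.4200439453125, 197.89859008789062), (120.6230239868164, 137.89199829101562), 104.2791519165039)
[ 0.46456457 -0.32916487  0.085     ]
[ 0.46336812 -0.322885    0.085     ]
0.13356277550427553
down p [ 0.5415 -0.0012  0.0966] q6 0.0 F [ 0.1 -0.  -0.3] M [ 0.01 -0.07 -0.02] w 0.998 ff 0.0 t 33.3917
grip p [ 0.5413 -0.0011  0.0966] q6 -0.0 F [-1.   0.2  5. ] M [-0.    0.29 -0.01] w 0.425 ff 34.7 t 33.9
```

```bash
python3 - <<'E'
from h import *
L=[.541,-.001]
h=bot.move_linear(L+[.12],speed=.04,until_force=12); st('lift %s'%h)
if not h:
    h=bot.move_linear(L+[.20],speed=.08,until_force=12); st('lift %s'%h)
if not h:
    bot.move_linear(L+[.23],speed=.1)
    B=[.466,-.323]
    turn(B+[.23],0.0); bot.move_linear(B+[.165],speed=.06); st('over pan')
    snap('wrist','w5.png')
E
```

```text
lift False p [ 0.5409 -0.001   0.12  ] q6 -0.0 F [ 0.1  0.3 -1.9] M [-0.02  0.08  0.01] w 0.429 ff 35.1 t 34.65
lift False p [ 0.5406 -0.001   0.1994] q6 -0.0 F [ 0.7 -0.  -1.3] M [ 0.   -0.04  0.04] w 0.427 ff 35.1 t 35.8
over pan p [ 0.4663 -0.3232  0.1655] q6 -0.0 F [ 0.3  0.  -1.4] M [0.06 0.01 0.03] w 0.428 ff 35.2 t 38.7333
```

View pics/w5.png

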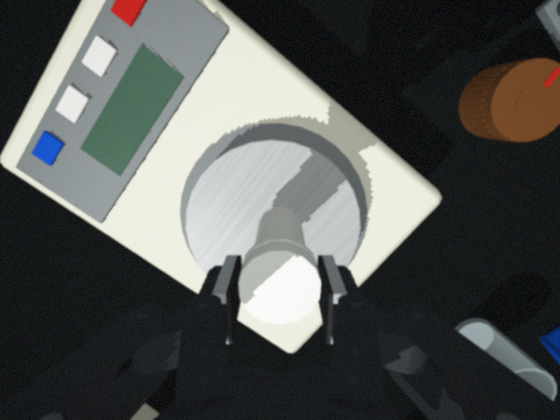

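The liner hangs upright in the gripper over the pan. The pan disc spans columns 186–362 with its top at row 139, so its centre is at about (274,227).

```bash
python3 - <<'E'
from h import *
T=pose(); p=at_z('wrist',274,227,.085,T); print(p)
print('d',at_z('wrist',186,227,.085,T),at_z('wrist',362,227,.085,T))
B=[float((.466+p[0])/2),float((-.323+p[1])/2)]; print(B)
bot.move_linear(B+[.157],speed=.03); bot.wait(.4); st('hover')
h=bot.move_linear(B+[.149],speed=.006,until_force=1.2); st('touch %s'%h)
E
```

```text
[ 0.46710906 -0.32999925  0.085     ]
d [ 0.42383666 -0.37812514  0.085     ] [ 0.51024749 -0.28202236  0.085     ]
[0.466554528557644, -0.3264996270695183]
hover p [ 0.4666 -0.3265  0.1571] q6 -0.004 F [-0.6 -0.1 -1. ] M [ 0.02 -0.02 -0.03] w 0.423 ff 35.2 t 39.625
touch True p [ 0.4665 -0.3264  0.1513] q6 -0.004 F [0.9 0.1 2.6] M [-0.08 -0.12 -0.01] w 0.429 ff 35.3 t 40.5167
```

```bash
python3 - <<'E'
from h import *
B=[.46655,-.3264]
bot.move_linear(B+[.1510],speed=.005); st('eased')
bot.set_gripper(.55); bot.set_gripper(1.0); st('rel')
bot.move_linear(B+[.20],speed=.06); bot.move_linear(B+[.27],speed=.2)
turn([.42,-.12,.32],0.0); st('away')
a=snap('side','s9.png'); b=snap('top','t9.png')
cv2.imwrite('pics/fin.png',np.hstack([a[100:400,180:460],b[130:400,80:500][:, :, :]]if False else [cv2.resize(a[90:420,180:460],(380,448)),cv2.resize(b[130:400,80:500],(420,448))])[...,::-1])
E
```

```text
eased p [ 0.4666 -0.3265  0.1511] q6 -0.004 F [-0.7 -0.5  3.7] M [-0.1   0.01  0.01] w 0.43 ff 35.4 t 40.875
rel p [ 0.4665 -0.3264  0.151 ] q6 -0.004 F [1.  0.5 0.6] M [-0.02  0.01  0.02] w 0.998 ff 0.0 t 41.6083
away p [ 0.4204 -0.1207  0.3195] q6 -0.0 F [-0.7  0.  -0.5] M [-0.01 -0.   -0.  ] w 0.997 ff 0.0 t 43.95
```

View pics/fin.png

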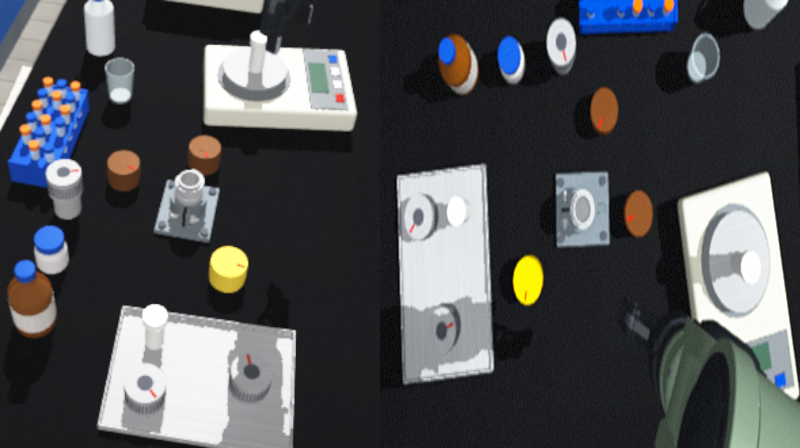

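The cap stands on the tray's free half and the liner stands upright in the middle of the pan. Nothing else has moved.

```bash
python3 -c "
from cell import bot
print(bot.close_job())"
```

```text
the job is handed in; nothing more can be done
None
```

Job handed in at about 44 s: the cap is unscrewed and stands open side down on the free half of the tray, the liner is upright near the middle of the balance pan, and the final pictures show nothing else moved.

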